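# Turn nested totes into a two-deck tool stack

### The arm

A 6-joint arm with a two-finger parallel gripper is mounted at the origin on a cart in front of the work surface, level with it; the furniture and walls round the work are solid. World frame = base frame: x ahead of the robot, y to its left, z up, the work surface at z = 0. Lengths are in m, angles in rad, forces in N, time in s.
With the tool pointing down it reaches from about 0.35 to 0.775 m from the base axis. Payload 5.5 kg.
Tool frame: the origin (TCP) lies between the finger pads; the fingertips stand 22 mm ahead of it and the grasp point (between the pads) lies 3 mm ahead of it; z points along the fingers, y is the line along which they close (so a half turn about z gives the same grasp; the last joint's range is limited). The gripper opens to 85 mm and grips with 20 to 120 N. Pads are 22 mm wide; open, the fingers measure 114 mm over their backs; the gripper's body (76 mm by 85 mm) begins 54 mm behind the grasp point. The pads swing forward as they close: fully open they stand 13 mm farther back than shut.
Start: joints at [-1.444, 0.313, 0.046, 1.304, 0, 1.431], TCP at [0.152, -0.555, 0.253] pointing down, gripper open.
Joint ranges: [-2.76, 2.76], [-0.86, 1.69], [-1.03, 1.26], [-2.2, 2.34], [-1.47, 1.5], [-3.14, 3.14]. Speed limits (rad/s): [2.57, 2.57, 3.14, 3.14, 3.14, 3.14].

### API

Orientations are given as a unit quaternion [w, x, y, z].
In Python, from workcell import env gives the robot as it stands.
- The arm moves only by the tool jog_arm, called after "Emit:" as a command line: name --argument value ..., lists and objects as JSON in quotes. Schema: {"type":"object","properties":{"offsets":{"type":"array","items":{"type":"array","items":{"type":"array","items":{"type":"number"},"minItems":6,"maxItems":6},"minItems":1,"maxItems":8},"minItems":1,"maxItems":1},"jaw":{"type":"number"},"clamp_n":{"type":"number"},"only":{"type":"string"},"quiet":{"type":"boolean"},"lines":{"type":"string"}},"required":["offsets"],"additionalProperties":false}. offsets is a list that holds a single list of rows (three levels of brackets), with 1 to 8 rows, each of 6 numbers: dx, dy, dz in units of 50 mm, then a rotation vector rx, ry, rz in units of 0.25 rad; each row is the pose to reach, as a shift and turn from the pose commanded when the call began, along the tool's axes at that moment; what a row does not reach only later rows make up. A row lasts 1/8 s, in which the tool goes at most 0.0625 m and 0.188 rad, less where a joint would pass 70% of its speed; a pose out of reach is approached as far as the arm can. jaw is the finger opening in m, set as the call begins (left out keeps the last). The fingers move at their own pace and stop on an object; clamp_n is the grip in N (left out, the last holds). Time passes only in rows, so rows that do not move let the fingers close. The tool returns the time, the measured TCP pose, the force, the opening and the grip force at its end. only (a regular expression) keeps the lines of the reply that match it, lines (a string "A,B") keeps lines A to B, and quiet returns only ok. Input that does not fit is refused with a message, and nothing moves.
- env.get_state(): the state, without advancing time (a new reading comes with each control period).
- env.read_camera(name): name is "scene" or "top" or "wrist"; returns a dict with "image" (420x560x3 uint8, red, green, blue), "K" (3x3 intrinsics, pixels), "R" (3x3) and "t" (3): a world point X has camera coordinates R X + t. Camera axes: x right, y down, z forward; pixel columns grow to the right and rows downward; lengths in m; the calibration is good to about 2 mm. A picture is of the moment at which its call begins. There is no depth.
- env.hand_in(): hands the job in; it is judged then, once.
The state is a dict: "clock": time; "joint_pos": joint angles; "qvel": joint speeds; "tau": joint torques, N m; "tcp_pos": TCP position; "orientation": TCP orientation; "wrist_force": force on the tool from outside, world axes, zero at the start; "ft_torque": the same for the moment, N m; "finger_gap": finger opening in m; "grip_force": force on a finger pad.
Only numpy, scipy, OpenCV 4.12 (cv2) and the standard library are available. Lean on these libraries where they do the work, as an engineer would, in place of code of your own. Each camera call takes 0.05 s, during which the arm holds its last target. There are 200 camera calls.

### The job

Two tools are going out for repair in the stack-nest totes: lift the blue tote out of the grey one, lay the wooden rasp handle in the grey tote, and then stack the blue tote on top of the grey one, turned half round so that it stands level on the grey rim instead of nesting, with the iron slicker lying in it. Leave the grey tote about where it stands, upright, and do not disturb the thread spool, the brush pot or the polish tin.

Things in the scene. Friction and masses are not known exactly. Their poses are not given: they have to be found in the camera images.
- tote_lower: Grey open stack-nest tote on the bench, any heading, about 400 g: 207 long (x) x 162 wide (y, over the grips) x 80 high. Origin: centre of its underside, z up. +x is the marked end (white middle of the rim, label outside), -x the plain end. Inside: floor 3.5 above the origin, about 165 x 114; walls taper out to a mouth of 195 x 144.
- tote_upper: Blue tote, same shape, origin and axes as the grey one, about 200 g. At the start nested in the grey one, marked ends together: origin 25 above the grey origin, leaving 22 over the grey floor. Stacked with its marked end over the grey plain end, its origin is 66 above the grey one's and centred, leaving 62; the feet settle into place if it is lowered within about 5 mm.
- lower_label (a point): Top of the white piece of rim at the marked (+x) end of the grey tote: 100.5 from its origin along x, 80 up. Below the marked end are two feet at y = +-34, with open slots in the end wall above them; at the plain end feet and slots are at y = +-14. In line, feet drop into slots (nest); turned half round, feet land on the end rims (stack).
- upper_label (a point): The same point on the blue tote (white middle of the rim at its marked end, 100.5 along its x, 80 up).
- grip_left (a point): Top of the pinch grip in the rim at the middle of the blue tote's +y long side, 76.5 from its origin, 80 up: 64 long (x), 9 thick (y), faces upright and flat. The inner face is free for 22 below the rim (the wall slopes inward below), so fingertips go about 20 deep. Nested, the grey rim lies 25 below the blue rim.
- grip_right (a point): The same grip on the blue tote's -y long side. The bench between the totes and the two tools (around x 0.61, y -0.14) is free for setting the blue tote down, long axis along x.
- rasp_handle: Dark turned wooden rasp handle with a short broken tang, lying on the bench right of the totes: 156 long (its y; wooden handle from y = -38 to +78, tang at -y) x 30 wide x 26 high, about 90 g. Origin: underside, middle of its length. Grip across x between y = 0 and +40.
- slicker: Iron slicker, a plain brown-grey tapered wedge lying on the bench right of the totes: 146 long (its y) x 33 wide x 17 high, about 140 g. Origin: underside, middle of its length. Grip across x at the middle.
- spool: Bystander: spool of waxed thread, 43 across x 56 high, standing. Origin: centre of its underside.
- pot: Bystander: small brush pot, 72 x 78 x 62 high, standing. Origin: centre of its underside.
- tin: Bystander: flat round red polish tin, 62 across x 22 high. Origin: centre of its underside.

How it is judged:
By the outcome, as a careful person would: the job done as asked, in the order asked, and still so for the second after the job is handed in, with the robot touching nothing.
It also fails if it takes over 72 s, if anything falls off the work surface, if the arm or the gripper's body presses on something with over 40 N, if the wrist force passes 120 N, or if a joint passes its speed limit or range.

## Working session

There is one attempt and no reset: what is moved stays moved. The work goes in short steps, Python scripts to look and compute and a tool call to move; the robot and the scene stay as the last step left them, time stands still between calls to the robot, and variables do not carry over. Pictures are saved under pics/ and viewed, at most 10 in all, crops included, and the job is handed in when it is done.

```bash
ls; mkdir -p pics; python3 - <<'E'
from workcell import env
import cv2
s=env.get_state(); print(s['clock'],s['tcp_pos'],s['orientation'],s['finger_gap'])
for n in ['top','scene']:
    c=env.read_camera(n); cv2.imwrite(f'pics/{n}0.png',c['image'][:,:,::-1]); print(n,c['K'].tolist(),c['R'].tolist(),c['t'])
E
```

```text
pics
workcell.py
0.0 [ 0.15152059 -0.55416981  0.25240411] [-9.36373090e-04  9.91118533e-01  1.32978102e-01  1.61890354e-05] 0.08528636665803749
top [[438.00748576253517, 0.0, 283.245508634538], [0.0, 438.00748576253517, 202.04892148117978], [0.0, 0.0, 1.0]] [[0.009741610725966647, -0.9999506004461631, -0.0019742562704059934], [-0.9941424078228277, -0.009472463541036593, -0.10766218185924882], [0.10763816232495782, 0.0030114949479017545, -0.9941855746838638]] [-0.01390644  0.58178636  1.12026151]
scene [[389.7783536179966, 0.0, 282.60424030109505], [0.0, 389.7783536179966, 207.8871490188615], [0.0, 0.0, 1.0]] [[-0.6953607967509905, -0.7186564300695822, 0.002509554038424577], [-0.4424034366057179, 0.4253055657242908, -0.7895532756207093], [0.566350211107296, -0.5501346301439175, -0.6136768914462535]] [0.37992668 0.31583095 0.77076442]
```
View pics/top0.png

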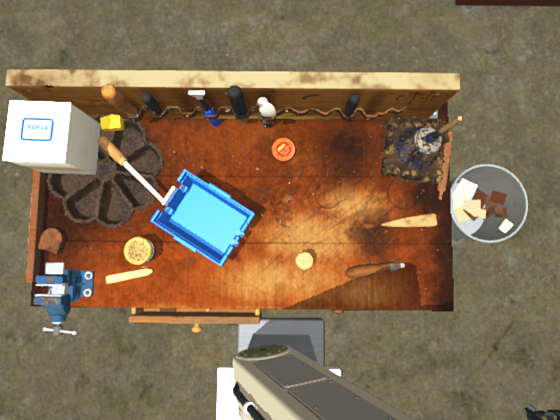

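View pics/scene0.png

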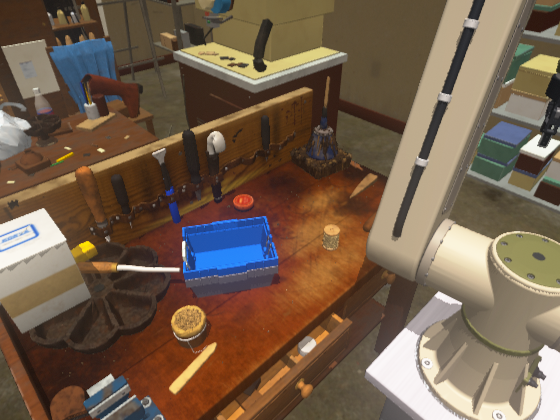

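The top view shows the nested totes centred near (203,217), with the white end piece near (168,195). The slicker is at (410,221), the rasp handle at (375,268) with its tang to the right, the spool at (304,260), the tin at (283,149) and the pot at (139,250). The scene view agrees. Next I'll measure the poses.

```bash
cat > h.py <<'E'
import numpy as np, cv2
from workcell import env
from scipy.spatial.transform import Rotation as Ro
def ray(c,uv,z):
    uv=np.atleast_2d(np.asarray(uv,float)); d=np.c_[uv,np.ones(len(uv))]@np.linalg.inv(c['K']).T@c['R']
    o=-c['R'].T@c['t']; return o+d*((z-o[2])/d[:,2])[:,None]
def proj(c,P):
    p=np.atleast_2d(P)@c['R'].T+c['t']; q=p@c['K'].T; return q[:,:2]/q[:,2:]
def comps(m,amin):
    n,l,s,ce=cv2.connectedComponentsWithStats(m.astype(np.uint8)); return [(l==i,s[i],ce[i]) for i in range(1,n) if s[i,4]>=amin]
def blue(img):
    h=cv2.cvtColor(img,cv2.COLOR_RGB2HSV); return (h[...,0]>95)&(h[...,0]<115)&(h[...,1]>110)&(h[...,2]>70)
def tool():
    s=env.get_state(); q=s['orientation']; return s,np.array(s['tcp_pos']),Ro.from_quat([q[1],q[2],q[3],q[0]])
def go(pos,yaw=None):
    """delta in tool axes; yaw = world direction angle of tool y axis (mod pi), tool down; rotation as rotvec"""
    s,p,R=tool(); d=R.inv().apply(np.array(pos)-p)
    y=R.as_matrix()[:,1]; cur=np.arctan2(y[1],y[0])
    if yaw is None: yaw=cur
    out=[]
    for k in (0,np.pi):
        a=(yaw+k); T=np.array([[np.sin(a),np.cos(a),0],[-np.cos(a),np.sin(a),0],[0,0,-1]]).copy()
        out.append((R.inv()*Ro.from_matrix(T)).as_rotvec().round(3))
    print('t',round(s['clock'],2),'tcp',p.round(4),'yaw',round(cur,3),'j6',round(s['joint_pos'][5],2)); print('d',d.round(4),'rot',*out)
E
python3 - <<'E'
from h import *
c=env.read_camera('top'); im=c['image']; h=cv2.cvtColor(im,cv2.COLOR_RGB2HSV)
b=max(comps(blue(im),500),key=lambda a:a[1][4]); 
cnt=max(cv2.findContours(b[0].astype(np.uint8),0,1)[0],key=cv2.contourArea)
P=ray(c,cnt[:,0],0.105)[:,:2].astype(np.float32); r=cv2.minAreaRect(P); print('blue rect',r)
for n,uv,z in [('spool',(304,260),.056),('tin',(283,149),.022),('pot',(139,250),.06),('sl',(410,221),.01),('sl ends',(437,220),.01),('sl2',(379,224),.005),('rasp a',(347,271),.013),('rasp b',(406,265),.013)]:
    print(n,ray(c,uv,z).round(3), h[uv[1],uv[0]])
a=cv2.resize(im[160:275,140:265],None,fx=4,fy=4,interpolation=2); d=cv2.resize(im[200:290,335:450],None,fx=2.6,fy=2.6,interpolation=2)
o=np.zeros((460,800,3),np.uint8); o[:,:500]=a; o[:234,501:800]=d[:234,:299]; cv2.imwrite('pics/c1.png',o[:,:,::-1])
E
```

```text
blue rect ((0.5347342491149902, 0.18760176002979279), (0.2131495326757431, 0.16203635931015015), 58.54051971435547)
spool [[ 0.432 -0.062  0.056]] [ 28  85 255]
tin [[ 0.726 -0.006  0.022]] [  6 200 252]
pot [[0.453 0.356 0.06 ]] [ 21 129 235]
sl [[ 0.537 -0.346  0.01 ]] [ 18 123 236]
sl ends [[ 0.54  -0.418  0.01 ]] [ 11 161 106]
sl2 [[ 0.528 -0.265  0.005]] [ 10 157  94]
rasp a [[ 0.403 -0.177  0.013]] [ 12 159 135]
rasp b [[ 0.42  -0.333  0.013]] [ 10 202  91]
```

View pics/c1.png

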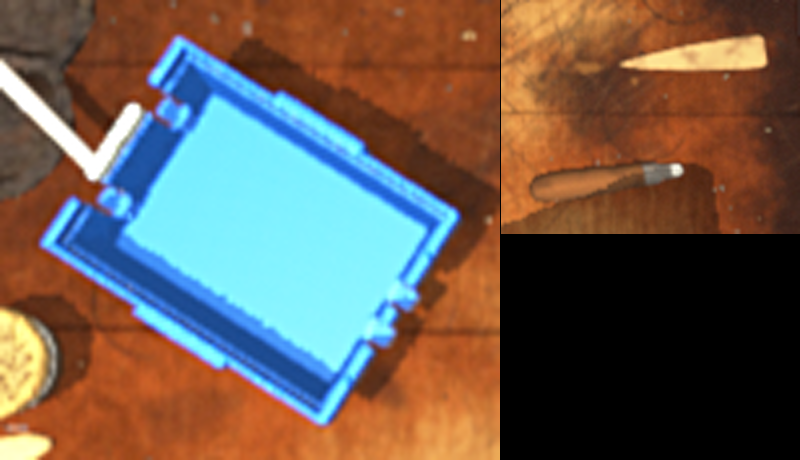

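```bash
python3 - <<'E'
from h import *
c=env.read_camera('top'); im=c['image']; h=cv2.cvtColor(im,cv2.COLOR_RGB2HSV)
b=max(comps(blue(im),500),key=lambda a:a[1][4])
m=b[0].astype(np.uint8); cnt=max(cv2.findContours(m,0,1)[0],key=cv2.contourArea)
P=ray(c,cnt[:,0],0.105)[:,:2]
a=np.deg2rad(58.5); ux=np.array([np.cos(a),np.sin(a)]);uy=np.array([-ux[1],ux[0]]);o=np.array([.5347,.1876])
L=np.c_[(P-o)@ux,(P-o)@uy]
C=[P[np.argmax(L@np.array([sx,sy*1.0]))] for sx,sy in [(1,1),(1,-1),(-1,-1),(-1,1)]]
print('corners',np.round(C,4).tolist(),'mean',np.mean(C,0), [round(float(np.rad2deg(np.arctan2(*(v[::-1])))),1) for v in (C[0]-C[3],C[1]-C[2],C[1]-C[0],C[2]-C[3])])
for w in ['top','scene']:
    cc=env.read_camera(w); hh=cv2.cvtColor(cc['image'],cv2.COLOR_RGB2HSV)
    Lb=np.r_[o+ux*.1005,.105]; G=[np.r_[o+s*.0765*uy,.105] for s in (1,-1)]
    print(w,'pred label,gL,gR',proj(cc,[Lb]+G).round(1).tolist())
    u,v=proj(cc,Lb)[0].astype(int); W=(hh[...,1]<60)&(hh[...,2]>200)
    ww=np.zeros_like(W); ww[v-14:v+15,u-14:u+15]=W[v-14:v+15,u-14:u+15]
    for k in comps(ww,5): print(' white',k[1],k[2])
# tools
V=h.astype(int)
for nm,(x0,y0,x1,y1),f in [('sl',(370,205,445,235),lambda h:(h[...,2]>150)&(h[...,1]<150)),('rasp',(335,255,415,285),lambda h:(h[...,1]<190)&(h[...,2]>0))]:
    s=V[y0:y1,x0:x1]; q=f(s)
    for k in comps(q,40)[:6]:
        uv=np.argwhere(k[0])[:,::-1]+[x0,y0]; print(nm,k[1],cv2.minAreaRect(ray(c,uv,.012)[:,:2].astype(np.float32)))
go([.600,.148,.16],a+np.pi/2)
E
```

```text
corners [[0.5241, 0.315], [0.6516, 0.2335], [0.5462, 0.063], [0.4191, 0.1408]] mean [0.53525029 0.18808753] [58.9, 58.3, -32.6, -31.5]
top pred label,gL,gR [[169.0, 195.6], [185.9, 243.8], [220.1, 191.0]]
 white [155 186  20  19 135] [164.31111111 195.48148148]
scene pred label,gL,gR [[184.1, 247.1], [232.1, 264.0], [224.8, 220.1]]
 white [182 241   3  16  46] [183.04347826 248.5       ]
sl [ 11   8  57  14 519] ((0.5322751402854919, -0.3427741527557373), (0.03346891328692436, 0.14884188771247864), 8.135255813598633)
rasp [   0    0   80   30 1601] ((0.40805038809776306, -0.2495478093624115), (0.0754409059882164, 0.20795439183712006), 0.5595976114273071)Traceback (most recent call last):
  File "<stdin>", line 23, in <module>
  File "h.py", line 23, in go
    out.append((R.inv()*Ro.from_matrix(T)).as_rotvec().round(3))
                        ~~~~~~~~~~~~~~^^^
  File "scipy/spatial/transform/_rotation.pyx", line 1143, in scipy.spatial.transform._rotation.Rotation.from_matrix
ValueError: Non-positive determinant (left-handed or null coordinate frame) in rotation matrix 0: [[ 0.52249856 -0.85264016  0.        ]
 [ 0.85264016  0.52249856  0.        ]
 [ 0.          0.         -1.        ]].
```

```bash
sed -i 's/T=np.array(.*/T=np.array([[-np.sin(a),np.cos(a),0],[np.cos(a),np.sin(a),0],[0,0,-1.]])/' h.py; python3 - <<'E'
from h import *
a=np.deg2rad(58.6)
go([.535+.0765*np.sin(a),.188-.0765*np.cos(a),.18],a+np.pi/2)
c=env.read_camera('top'); im=c['image'][255:285,335:415]
cv2.imwrite('pics/r.png',cv2.resize(im[:,:,::-1],None,fx=8,fy=8,interpolation=0))
E
```

```text
t 0.3 tcp [ 0.1516 -0.5545  0.253 ] yaw -1.304 j6 1.43
d [ 0.6181 -0.5595  0.0734] rot [-0.000e+00  1.000e-03  2.386e+00] [-0.001 -0.    -0.756]
```

View pics/r.png

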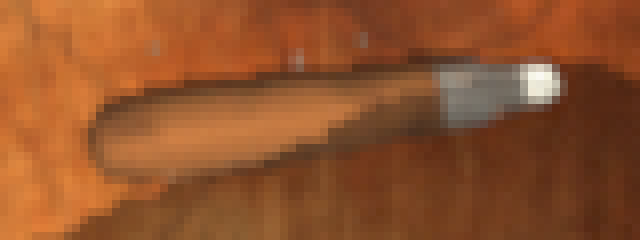

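The rasp handle runs from crop (92,135), the handle end, to (558,84), the tang tip. In the full image that is (346.5,271.9) to (404.8,265.5). Moving to the blue tote's right grip.

Careful with the scale: shifts go in units of 50 mm and turns go in units of 0.25 rad. That gives: 0.36 m is 7.2, -0.325 m is -6.5, -0.756 rad is -3.024.

Emit:
jog_arm --offsets '[[[0.9,-0.8,0,0,0,-0.4],[1.8,-1.6,0,0,0,-0.8],[2.7,-2.4,0,0,0,-1.2],[3.6,-3.2,0,0,0,-1.6],[4.5,-4,0,0,0,-2],[5.4,-4.8,0,0,0,-2.4],[6.3,-5.6,0,0,0,-2.8],[7.2,-6.5,0,0,0,-3.024]]]' --jaw 0.05

```text
clock: 1.35
tcp_pos: [0.4136, -0.1457, 0.2536]
orientation: [0.001, 0.872, 0.49, 0.0]
wrist_force: [1.0, -0.6, -0.9]
finger_gap: 0.05
grip_force: 0.0
```

```bash
python3 - <<'E'
from h import *
a=np.deg2rad(58.6)
go([.535+.0765*np.sin(a),.188-.0765*np.cos(a),.18],a+np.pi/2)
E
```

```text
t 1.35 tcp [ 0.4136 -0.1457  0.2536] yaw -0.546 j6 1.59
d [0.3481 0.0067 0.0736] rot [-0.00e+00  2.00e-03 -3.14e+00] [0.001 0.    0.002]
```

Emit:
jog_arm --offsets '[[[1.16,0.02,0,0,0,0],[2.32,0.04,0,0,0,0],[3.48,0.06,0.2,0,0,0],[4.64,0.08,0.6,0,0,0],[5.8,0.1,1,0,0,0],[6.96,0.14,1.46,0,0,0],[6.96,0.14,1.46,0,0,0],[6.96,0.14,1.46,0,0,0]]]'

```text
clock: 2.35
tcp_pos: [0.5995, 0.1462, 0.1799]
orientation: [-0.0, 0.872, 0.49, -0.001]
wrist_force: [0.0, -0.4, 0.6]
finger_gap: 0.0499
grip_force: 0.0
```

```bash
python3 - <<'E'
from h import *
a=np.deg2rad(58.6)
g=np.array([.535+.0765*np.sin(a),.188-.0765*np.cos(a),.108])
go(g,a+np.pi/2)
c=env.read_camera('wrist'); print(proj(c,[[g[0],g[1],.105]]))
cv2.imwrite('pics/w1.png',c['image'][:,:,::-1])
E
```

```text
t 2.35 tcp [0.5995 0.1462 0.1799] yaw -0.547 j6 2.23
d [ 0.0022 -0.0003  0.0719] rot [-2.000e-03 -1.000e-03 -3.141e+00] [-0.001  0.001  0.001]
[[279.45678924 228.05823354]]
```

View pics/w1.png

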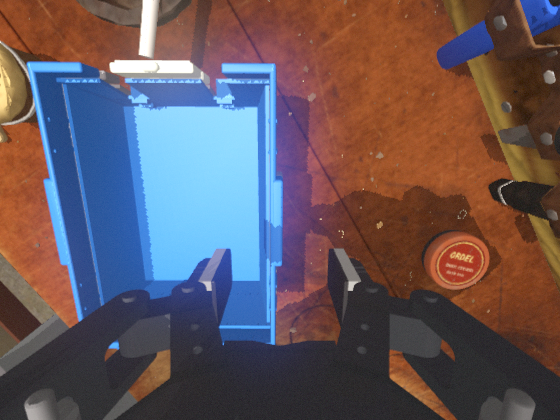

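The wrist view shows the right grip centred at (278,222), against a predicted (279,228), so the alignment is good. Descending and closing.

In the tool's units: 0.072 m is 1.44, 0.07 m is 1.4.

Emit:
jog_arm --offsets '[[[0.08,0,0.8,0,0,0],[0.1,0,1.4,0,0,0],[0.1,0,1.44,0,0,0],[0.1,0,1.44,0,0,0]]]'

```text
clock: 2.9
tcp_pos: [0.6031, 0.1495, 0.1101]
orientation: [0.0, 0.872, 0.489, 0.001]
wrist_force: [-0.2, -0.2, 0.3]
finger_gap: 0.0501
grip_force: 0.0
```

Emit:
jog_arm --offsets '[[[0,0,0,0,0,0],[0,0,0,0,0,0],[0,0,0,0,0,0],[0,0,0,0,0,0],[0,0,0,0,0,0],[0,0,0,0,0,0]]]' --jaw 0.0 --clamp_n 80

```text
clock: 3.65
tcp_pos: [0.6021, 0.151, 0.1095]
orientation: [-0.0, 0.872, 0.49, 0.0]
wrist_force: [-3.5, 0.6, 6.4]
finger_gap: 0.0072
grip_force: 79.6
```

In the tool's units: -0.13 m is -2.6, -0.12 m is -2.4.

Emit:
jog_arm --offsets '[[[0,0,-0.2,0,0,0],[0,0,-0.5,0,0,0],[0,0,-0.8,0,0,0],[0,0,-1.2,0,0,0],[0,0,-1.6,0,0,0],[0,0,-2,0,0,0],[0,0,-2.4,0,0,0],[0,0,-2.6,0,0,0]]]'

```text
clock: 4.65
tcp_pos: [0.6033, 0.1503, 0.2405]
orientation: [0.001, 0.872, 0.489, 0.001]
wrist_force: [0.3, -0.8, -2.8]
finger_gap: 0.0073
grip_force: 78.3
```

```bash
python3 - <<'E'
from h import *
a=np.pi/2
go([.61,-.14+.0765,.24],a)
for n in ['scene']:
    c=env.read_camera(n); cv2.imwrite(f'pics/{n}1.png',c['image'][:,:,::-1])
E
```

```text
t 4.65 tcp [0.6033 0.1503 0.2405] yaw -0.548 j6 2.23
d [-0.179   0.1171  0.0005] rot [ 3.000e-03  2.000e-03 -2.119e+00] [ 0.002 -0.003  1.023]
```

View pics/scene1.png

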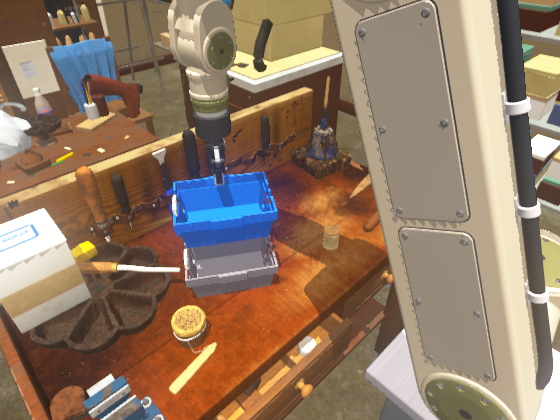

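The blue tote came out cleanly and hangs level at (225,205), with the grey one still in place at (230,262). Turning to heading 180° and carrying it to the set-down spot.

In the tool's units: -0.11 m is -2.2, -0.095 m is -1.9, -0.1 rad is -0.4.

Emit:
jog_arm --offsets '[[[-0.2,0.16,0,0,0,-0.4],[-0.44,0.34,0,0,0,-1],[-0.72,0.5,0,0,0,-1.68],[-1,0.68,0,0,0,-2.4],[-1.3,0.86,0,0,0,-3.12],[-1.6,1.04,0,0,0,-3.84],[-1.9,1.24,0,0,0,-4.56],[-2.2,1.44,0,0,0,-5.2]]]'

```text
clock: 5.7
tcp_pos: [0.6064, 0.0185, 0.2377]
orientation: [-0.0, 0.396, 0.918, -0.0]
wrist_force: [0.4, 0.0, -1.9]
finger_gap: 0.0074
grip_force: 78.3
```

Emit:
jog_arm --offsets '[[[0,0,0,0,0,-0.72],[0,0,0,0,0,-1.44],[0,0,0,0,0,-2.16],[0,0,0,0,0,-2.8],[0,0,0,0,0,-3.2],[0,0,0,0,0,-3.28],[0,0,0,0,0,-3.28]]]'

```text
clock: 6.58
tcp_pos: [0.6065, 0.019, 0.238]
orientation: [-0.0, 0.0, 1.0, 0.0]
wrist_force: [0.0, -0.3, -2.3]
finger_gap: 0.007
grip_force: 78.3
```

```bash
python3 - <<'E'
from h import *
go([.61,-.14+.0765,.24],np.pi/2)
E
```

```text
t 6.58 tcp [0.6065 0.019  0.238 ] yaw 1.571 j6 -0.1
d [-0.0036 -0.0825 -0.0021] rot [ 0.    -0.001 -0.   ] [-1.000e-03 -0.000e+00  3.141e+00]
```

In the tool's units: 0.153 m is 3.06, 0.152 m is 3.04.

Emit:
jog_arm --offsets '[[[-0.04,-0.6,0.4,0,0,0],[-0.06,-1.3,1.1,0,0,0],[-0.08,-1.64,1.8,0,0,0],[-0.08,-1.64,2.4,0,0,0],[-0.08,-1.64,2.8,0,0,0],[-0.08,-1.64,2.96,0,0,0],[-0.08,-1.64,3.04,0,0,0],[-0.08,-1.64,3.06,0,0,0]]]'

```text
clock: 7.58
tcp_pos: [0.6113, -0.0631, 0.0859]
orientation: [0.001, -0.001, 1.0, -0.0]
wrist_force: [-0.6, -0.3, -2.1]
finger_gap: 0.0068
grip_force: 78.4
```

Emit:
jog_arm --offsets '[[[0,0,0,0,0,0],[0,0,0,0,0,0]]]' --jaw 0.035

```text
clock: 7.82
tcp_pos: [0.6116, -0.0632, 0.0864]
orientation: [0.001, -0.001, 1.0, -0.0]
wrist_force: [-0.3, 0.4, 0.3]
finger_gap: 0.0349
grip_force: 0.0
```

Emit:
jog_arm --offsets '[[[0,0,0,0,0,0],[0,0,-0.6,0,0,0],[0,0,-1.4,0,0,0],[0,0,-2.2,0,0,0]]]' --jaw 0.05

```text
clock: 8.32
tcp_pos: [0.6106, -0.063, 0.1966]
orientation: [0.0, -0.001, 1.0, -0.0]
wrist_force: [0.7, -0.1, -0.0]
finger_gap: 0.0499
grip_force: 0.0
```

```bash
python3 - <<'E'
from h import *
c=env.read_camera('top'); 
e=ray(c,[[346.5,271.9],[404.75,265.5]],.013)[:,:2]; print('rasp',e)
m=e.mean(0); d=e[0]-e[1]; d/=np.linalg.norm(d); print(m,np.linalg.norm(e[0]-e[1]),np.arctan2(d[1],d[0]))
print(env.get_state()['joint_pos'].round(2) if hasattr(env.get_state()['joint_pos'],'round') else 0)
g=m+.018*d; go([g[0],g[1],.08],np.arctan2(d[1],d[0])-np.pi/2)
cv2.imwrite('pics/top1.png',c['image'][:,:,::-1])
E
```

```text
rasp [[ 0.40101268 -0.17610641]
 [ 0.41915678 -0.32928406]]
[ 0.41008473 -0.25269524] 0.1542485007721546 1.6886983146744285
[-0.23  0.4   0.05  1.21 -0.   -0.23]
t 8.38 tcp [ 0.6131 -0.0636  0.2029] yaw 1.572 j6 -0.23
d [ 0.2064 -0.1707  0.1215] rot [0.004 0.009 1.454] [-0.009  0.004 -1.687]
```

View pics/top1.png

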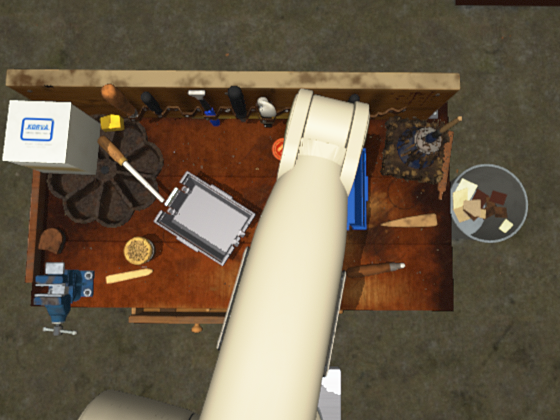

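The grey tote stands where it was at (205,218), empty. The blue one is set down at about (350,190), partly behind the arm. Next, the rasp handle.

Emit:
jog_arm --offsets '[[[0.4,-0.4,0,0,0,0.6],[1,-0.8,0,0,0,1.32],[1.6,-1.3,0,0,0,2.04],[2.2,-1.8,0,0,0,2.76],[2.8,-2.3,0,0,0,3.48],[3.4,-2.8,0,0,0,4.2],[3.9,-3.2,0.4,0,0,4.92],[4.12,-3.42,1,0,0,5.6]]]' --jaw 0.06

```text
clock: 9.38
tcp_pos: [0.4046, -0.2358, 0.146]
orientation: [0.002, 0.647, 0.763, -0.0]
wrist_force: [0.7, 0.0, -0.4]
finger_gap: 0.0603
grip_force: 0.0
```

Emit:
jog_arm --offsets '[[[0,0,0.6,0,0,0.216],[0,0,1,0,0,0.216],[0,0,1,0,0,0.216]]]'

```text
clock: 9.75
tcp_pos: [0.4039, -0.2335, 0.0942]
orientation: [-0.001, 0.664, 0.747, -0.0]
wrist_force: [-0.7, 0.1, -0.6]
finger_gap: 0.06
grip_force: 0.0
```

```bash
python3 - <<'E'
from h import *
m=np.array([.4101,-.2527]); A=1.6887; d=np.array([np.cos(A),np.sin(A)]);g=m+.018*d; go([g[0],g[1],.025],A-np.pi/2)
c=env.read_camera('wrist'); print(proj(c,[[*g,.013],[*(m+.078*d),.013]]).round(0).tolist()); cv2.imwrite('pics/w2.png',c['image'][:,:,::-1])
E
```

```text
t 9.75 tcp [ 0.4039 -0.2335  0.0942] yaw 0.118 j6 0.76
d [-0.0019  0.0041  0.0692] rot [-0.002 -0.002 -0.   ] [-3.000e-03  3.000e-03  3.141e+00]
[[285.0, 231.0], [285.0, 146.0]]
```

View pics/w2.png

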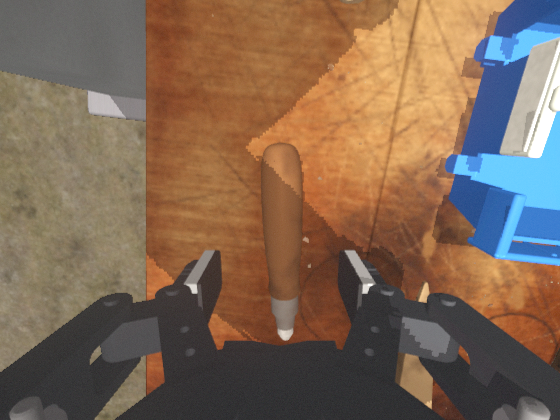

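The wrist view shows the handle between the fingers, its end at (282,143) and the tang at (286,338), as predicted. Descending and gripping.

In the tool's units: 0.069 m is 1.38, 0.003 m is 0.06.

Emit:
jog_arm --offsets '[[[-0.02,0.06,0.6,0,0,0],[-0.02,0.06,1.1,0,0,0],[-0.02,0.06,1.34,0,0,0],[-0.02,0.06,1.38,0,0,0],[-0.02,0.06,1.38,0,0,0]]]'

```text
clock: 10.42
tcp_pos: [0.4087, -0.2354, 0.0272]
orientation: [0.001, 0.664, 0.748, -0.0]
wrist_force: [-0.3, 0.1, 0.6]
finger_gap: 0.06
grip_force: 0.0
```

Emit:
jog_arm --offsets '[[[0,0,0,0,0,0],[0,0,0,0,0,0],[0,0,0,0,0,0],[0,0,0,0,0,0]]]' --jaw 0.0 --clamp_n 40

```text
clock: 10.92
tcp_pos: [0.4086, -0.2353, 0.0272]
orientation: [0.001, 0.664, 0.748, 0.0]
wrist_force: [-1.9, 0.8, 5.9]
finger_gap: 0.0269
grip_force: 39.2
```

Emit:
jog_arm --offsets '[[[0,0,-0.4,0,0,0],[0,0,-1.2,0,0,0],[0,0,-2.2,0,0,0],[0,0,-3,0,0,0],[0,0,-3.2,0,0,0]]]'

```text
clock: 11.55
tcp_pos: [0.4093, -0.2359, 0.1891]
orientation: [0.003, 0.664, 0.748, 0.0]
wrist_force: [0.8, -0.0, -1.4]
finger_gap: 0.0269
grip_force: 39.9
```

```bash
python3 - <<'E'
from h import *
a=np.deg2rad(58.6)
m=np.array([.535,.188])
for off in (22,-22):
  for k in (0,np.pi):
    A=a+np.deg2rad(off)+k; d=np.array([np.cos(A),np.sin(A)]);g=m+.016*d; print(off,k,A); go([g[0],g[1],.13],A-np.pi/2)
E
```

```text
22 0 1.4067353771074296
t 11.55 tcp [ 0.4093 -0.2359  0.1891] yaw 0.118 j6 0.76
d [0.4217 0.179  0.0581] rot [0.004 0.003 0.282] [-0.005  0.006 -2.859]
22 3.141592653589793 4.548328030697222
t 11.55 tcp [ 0.4093 -0.2359  0.1891] yaw 0.118 j6 0.76
d [0.391  0.1701 0.0582] rot [-0.005  0.006 -2.859] [0.004 0.003 0.282]
-22 0 0.6387905062299247
t 11.55 tcp [ 0.4093 -0.2359  0.1891] yaw 0.118 j6 0.76
d [0.4143 0.1885 0.0582] rot [0.005 0.002 1.05 ] [-2.000e-03  6.000e-03 -2.092e+00]
-22 3.141592653589793 3.780383159819718
t 11.55 tcp [ 0.4093 -0.2359  0.1891] yaw 0.118 j6 0.76
d [0.3984 0.1607 0.0581] rot [-2.000e-03  6.000e-03 -2.092e+00] [0.005 0.002 1.05 ]
```

Emit:
jog_arm --offsets '[[[1,0.4,0,0,0,0.12],[2.14,0.9,0,0,0,0.28],[3.3,1.4,0,0,0,0.44],[4.44,1.88,0,0,0,0.6],[5.6,2.38,0,0,0,0.76],[6.74,2.86,0,0,0,0.92],[7.8,3.32,0,0,0,1.04],[8.44,3.58,0,0,0,1.128]]]'

```text
clock: 12.55
tcp_pos: [0.5357, 0.2079, 0.1844]
orientation: [-0.001, 0.762, 0.647, -0.001]
wrist_force: [0.5, -0.8, -0.5]
finger_gap: 0.0265
grip_force: 39.9
```

Emit:
jog_arm --offsets '[[[0,0,0.4,0,0,0],[0,0,1,0,0,0],[0,0,1.2,0,0,0],[0,0,1.2,0,0,0]]]'

```text
clock: 13.05
tcp_pos: [0.5351, 0.2049, 0.125]
orientation: [-0.001, 0.763, 0.647, -0.001]
wrist_force: [-0.4, -0.3, -0.0]
finger_gap: 0.0263
grip_force: 39.9
```

```bash
python3 - <<'E'
from h import *
a=np.deg2rad(58.6)
m=np.array([.535,.188]);A=a+np.deg2rad(22); d=np.array([np.cos(A),np.sin(A)]);g=m+.016*d
# grey check
c=env.read_camera('wrist'); go([g[0],g[1],.033],A-np.pi/2)
R=np.array([[np.cos(a),-np.sin(a)],[np.sin(a),np.cos(a)]])
L=np.array([[.1035,.07],[.1035,-.07],[-.1035,-.07],[-.1035,.07],[.1005,0]]); print(proj(c,np.c_[m+L@R.T,np.full(5,.08)]).round(0).tolist())
cv2.imwrite('pics/w3.png',c['image'][:,:,::-1])
E
```

```text
t 13.1 tcp [0.536  0.205  0.1261] yaw -0.164 j6 1.96
d [-0.0009  0.0019  0.0931] rot [-0.001  0.    -0.   ] [1.000e-03 1.000e-03 3.141e+00]
[[234.0, 55.0], [470.0, 158.0], [319.0, 424.0], [133.0, 365.0], [354.0, 114.0]]
```

View pics/w3.png

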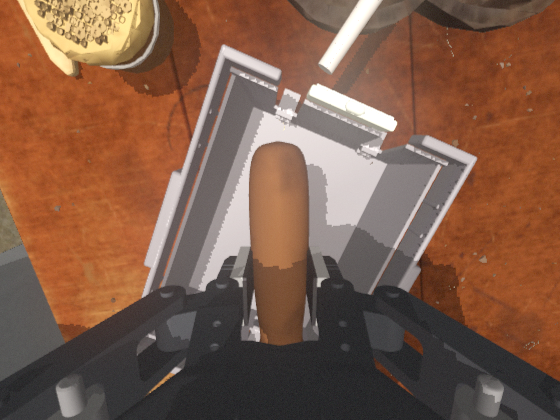

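The grey tote is below: rim corners at (225,47) and (475,158), white label at (352,107). The held handle fits inside, so I'm lowering it.

In the tool's units: 0.093 m is 1.86, 0.09 m is 1.8.

Emit:
jog_arm --offsets '[[[0,0.02,0.6,0,0,0],[0,0.04,1.2,0,0,0],[0,0.04,1.64,0,0,0],[0,0.04,1.8,0,0,0],[0,0.04,1.86,0,0,0],[0,0.04,1.86,0,0,0]]]'

```text
clock: 13.85
tcp_pos: [0.5389, 0.205, 0.0342]
orientation: [0.0, 0.763, 0.647, 0.001]
wrist_force: [0.2, 0.1, -0.6]
finger_gap: 0.0263
grip_force: 39.9
```

Emit:
jog_arm --offsets '[[[0,0,0,0,0,0],[0,0,0,0,0,0],[0,0,0,0,0,0]]]' --jaw 0.05

```text
clock: 14.22
tcp_pos: [0.5383, 0.205, 0.0337]
orientation: [0.0, 0.763, 0.647, 0.0]
wrist_force: [-0.2, 0.2, 1.1]
finger_gap: 0.05
grip_force: 0.0
```

Emit:
jog_arm --offsets '[[[0,0,-0.6,0,0,0],[0,0,-1.6,0,0,0],[0,0,-2.6,0,0,0],[0,0,-3.6,0,0,0]]]'

```text
clock: 14.72
tcp_pos: [0.5379, 0.2049, 0.215]
orientation: [0.0, 0.763, 0.647, 0.0]
wrist_force: [0.7, -0.8, -1.1]
finger_gap: 0.0499
grip_force: 0.0
```

```bash
python3 - <<'E'
from h import *
go([.61,-.14+.0765,.2],np.pi/2)
E
```

```text
t 14.72 tcp [0.5379 0.2049 0.215 ] yaw -0.164 j6 1.96
d [-0.253  0.115  0.015] rot [ 0.     0.    -1.735] [ 0.    -0.     1.407]
```

```bash
cat > tote.py <<'E'
from h import *
def corners(c,m,z,o,a):
    cnt=max(cv2.findContours(m.astype(np.uint8),0,1)[0],key=cv2.contourArea)
    P=ray(c,cnt[:,0],z)[:,:2]; ux=np.array([np.cos(a),np.sin(a)]);uy=np.array([-ux[1],ux[0]])
    L=np.c_[(P-o)@ux,(P-o)@uy]
    C=[P[np.argmax(L@np.array([sx,sy]))] for sx,sy in [(1,1),(1,-1),(-1,-1),(-1,1)]]
    print('mean',np.mean(C,0).round(4),[round(float(np.rad2deg(np.arctan2(*(v[::-1])))),1) for v in (C[0]-C[3],C[1]-C[2],C[1]-C[0],C[2]-C[3])],'len',[round(float(np.linalg.norm(v)),4) for v in (C[0]-C[3],C[1]-C[2],C[1]-C[0],C[2]-C[3])])
E
python3 - <<'E'
from tote import *
c=env.read_camera('top'); b=blue(c['image']); b[:,:300]=0;b[120:260]; q=[k for k in comps(b,300)]; print([ (k[1],k[2]) for k in q])
k=max(q,key=lambda k:k[1][4]); corners(c,k[0],.08,np.array([.61,-.14]),np.pi)
cv2.imwrite('pics/top2.png',c['image'][:,:,::-1])
E
```

```text
[(array([ 304,  147,   64,   83, 4890], dtype=int32), array([335.5200409 , 188.11881391]))]
mean [ 0.6152 -0.1401] [-179.9, 179.5, 89.6, 90.5] len [0.204, 0.2015, 0.1525, 0.1505]
```

View pics/top2.png

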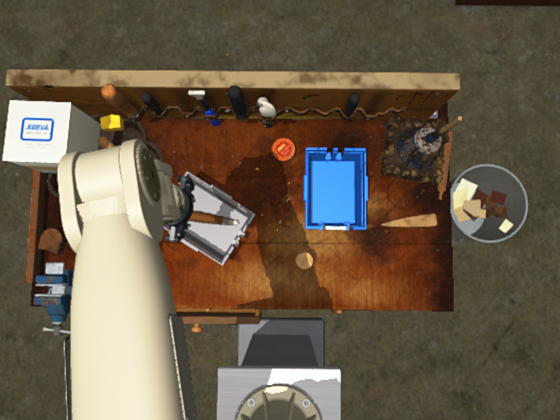

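The blue tote is clear at (335,188), its white end toward the robot, so heading 180° and centre (.615,-.140). The handle lies in the grey tote at about (215,218), and the slicker is at (408,221). Regrasping the blue tote.

Emit:
jog_arm --offsets '[[[-0.5,0.2,0,0,0,-0.6],[-1.2,0.5,0,0,0,-1.32],[-2,0.9,0,0,0,-2.04],[-2.8,1.26,0,0,0,-2.76],[-3.6,1.64,0,0,0,-3.48],[-4.3,2,0,0,0,-4.2],[-4.8,2.24,0,0,0,-4.92],[-5.06,2.3,0.2,0,0,-5.6]]]' --jaw 0.04

```text
clock: 15.78
tcp_pos: [0.6112, -0.0654, 0.2036]
orientation: [0.001, 0.165, 0.986, -0.0]
wrist_force: [0.4, 0.3, 0.2]
finger_gap: 0.0397
grip_force: 0.0
```

Emit:
jog_arm --offsets '[[[0,0,0.6,0,0,-0.72],[0,0,1.2,0,0,-1.34],[0,0,1.6,0,0,-1.34],[0,0,1.6,0,0,-1.34]]]'

```text
clock: 16.27
tcp_pos: [0.6088, -0.0632, 0.1213]
orientation: [-0.002, -0.0, 1.0, 0.0]
wrist_force: [-0.1, -0.3, -0.0]
finger_gap: 0.04
grip_force: 0.0
```

```bash
python3 - <<'E'
from tote import *
go([.6116,-.0635,.0855],np.pi/2)
c=env.read_camera('top');im=c['image'];h=cv2.cvtColor(im,cv2.COLOR_RGB2HSV)
m=(h[...,1]<70)&(h[...,2]>50); m[:,:145]=0;m[:165]=0;m[270:]=0;m[:,262:]=0
q=comps(cv2.morphologyEx(m.astype(np.uint8),cv2.MORPH_CLOSE,np.ones((3,3))),200); print([k[1] for k in q])
corners(c,max(q,key=lambda k:k[1][4])[0],.08,np.array([.535,.188]),np.deg2rad(58.6))
cv2.imwrite('pics/c3.png',cv2.resize(np.hstack([im[160:275,140:265],np.repeat(m[160:275,140:265,None]*255,3,2).astype(np.uint8)])[:,:,::-1],None,fx=3,fy=3,interpolation=0))
E
```

```text
t 16.27 tcp [ 0.6088 -0.0632  0.1213] yaw 1.571 j6 -0.23
d [-0.003  -0.0004  0.0358] rot [ 0.001 -0.004  0.   ] [ 6.000e-03  1.000e-03 -3.142e+00]
[array([ 145,  165,  111,  101, 5082], dtype=int32), array([243, 223,  19,  47, 519], dtype=int32)]
mean [0.5489 0.2129] [54.2, 64.0, -16.0, -31.5] len [0.2435, 0.2739, 0.1119, 0.1526]
```

View pics/c3.png

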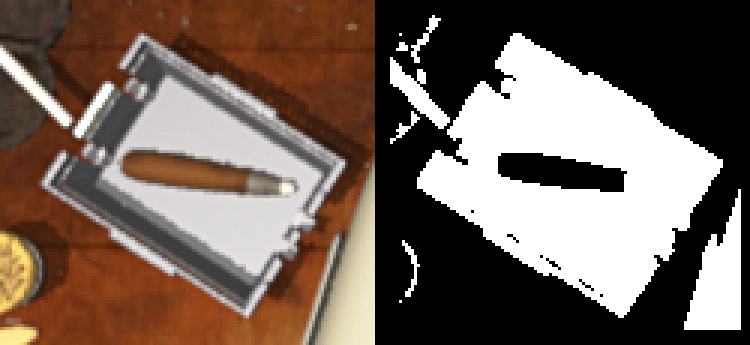

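The rasp handle lies fully inside the grey tote. The rim corners in the crop are near (140,33), (345,160), (250,316) and (43,183). I'll refine the grey pose from the mask.

In the tool's units: 0.036 m is 0.72, 0.034 m is 0.68.

Emit:
jog_arm --offsets '[[[-0.06,0,0.4,0,0,0],[-0.06,0,0.68,0,0,0],[-0.06,0,0.72,0,0,0],[-0.06,0,0.72,0,0,0]]]'

```text
clock: 16.82
tcp_pos: [0.6134, -0.0635, 0.0877]
orientation: [0.0, -0.0, 1.0, -0.0]
wrist_force: [0.1, -0.4, 0.7]
finger_gap: 0.0399
grip_force: 0.0
```

```bash
python3 - <<'E'
from tote import *
c=env.read_camera('top');im=c['image'];h=cv2.cvtColor(im,cv2.COLOR_RGB2HSV)
m=(h[...,1]<70)&(h[...,2]>50); m[:,:152]=0;m[:165]=0;m[270:]=0;m[:,262:]=0
m=cv2.fillPoly(m.astype(np.uint8),[np.array([[140,160],[178,160],[164,203],[140,213]])],0)
q=comps(m,200); 
corners(c,max(q,key=lambda k:k[1][4])[0],.08,np.array([.535,.188]),np.deg2rad(58.6))
px=np.array([[43,183],[140,33],[345,160],[250,316]])/3+[140,160]-.3; P=ray(c,px,.08)[:,:2]; print(P.mean(0))
s=tool(); print(s[1],s[2].as_rotvec())
E
```

```text
mean [0.5358 0.1896] [58.8, 59.3, -30.2, -31.5] len [0.2025, 0.2059, 0.1508, 0.1526]
[0.53678807 0.18890731]
[ 0.6136093  -0.06356936  0.08798088] [-3.89824608e-04  3.14067366e+00 -5.24896323e-04]
```

Emit:
jog_arm --offsets '[[[0,0,0,0,0,0],[0,0,0,0,0,0],[0,0,0,0,0,0],[0,0,0,0,0,0],[0,0,0,0,0,0]]]' --jaw 0.0 --clamp_n 80

```text
clock: 17.5
tcp_pos: [0.6136, -0.0635, 0.0881]
orientation: [0.001, -0.0, 1.0, -0.0]
wrist_force: [-0.3, 0.6, 4.9]
finger_gap: 0.0064
grip_force: 80.5
```

In the tool's units: -0.14 m is -2.8, -0.13 m is -2.6.

Emit:
jog_arm --offsets '[[[0,0,-0.3,0,0,0],[0,0,-0.8,0,0,0],[0,0,-1.4,0,0,0],[0,0,-2,0,0,0],[0,0,-2.6,0,0,0],[0,0,-2.8,0,0,0],[0,0,-2.8,0,0,0]]]'

```text
clock: 18.38
tcp_pos: [0.6134, -0.0635, 0.2275]
orientation: [0.0, -0.0, 1.0, -0.0]
wrist_force: [-0.6, 0.1, -3.1]
finger_gap: 0.0067
grip_force: 79.5
```

```bash
python3 - <<'E'
from h import *
go([.4702,.2277,.21],np.deg2rad(238.8-180+90))
E
```

```text
t 18.38 tcp [ 0.6134 -0.0635  0.2275] yaw 1.571 j6 -0.23
d [0.1431 0.2913 0.0174] rot [-1.000e-03  0.000e+00 -1.026e+00] [1.000e-03 1.000e-03 2.116e+00]
```

Careful with the scale: shifts go in units of 50 mm and turns go in units of 0.25 rad. That gives: 0.281 m is 5.62, 0.26 m is 5.2, -0.99 rad is -3.96.

Emit:
jog_arm --offsets '[[[0.2,0.4,0,0,0,-0.32],[0.54,1.1,0,0,0,-0.8],[0.96,1.94,0,0,0,-1.36],[1.4,2.8,0,0,0,-2],[1.8,3.66,0,0,0,-2.64],[2.2,4.48,0,0,0,-3.2],[2.56,5.2,0,0,0,-3.68],[2.76,5.62,0,0,0,-3.96]]]'

```text
clock: 19.38
tcp_pos: [0.4729, 0.2188, 0.2254]
orientation: [-0.002, -0.477, 0.879, 0.0]
wrist_force: [0.2, -0.2, -1.6]
finger_gap: 0.0068
grip_force: 79.5
```

Emit:
jog_arm --offsets '[[[0.04,0.24,0.04,0,0,-0.144],[0.04,0.24,0.2,0,0,-0.144],[0.04,0.24,0.34,0,0,-0.144],[0.04,0.24,0.34,0,0,-0.144]]]'

```text
clock: 19.88
tcp_pos: [0.464, 0.2214, 0.2091]
orientation: [-0.001, -0.49, 0.872, 0.0]
wrist_force: [1.2, -0.8, -1.4]
finger_gap: 0.0066
grip_force: 79.5
```

```bash
python3 - <<'E'
from tote import *
go([.4702,.2277,.154],np.deg2rad(238.8-180+90))
for n in ['top','scene']:
    c=env.read_camera(n); im=c['image']; cv2.imwrite(f'pics/{n}3.png',im[:,:,::-1])
    if n=='top': a=cv2.resize(im[130:290,110:290],None,fx=2.2,fy=2.2)
    else: b=cv2.resize(im[140:310,140:310],None,fx=2.0706,fy=2.0706)
print(a.shape,b.shape)
cv2.imwrite('pics/c4.png',np.hstack([a,b[:a.shape[0]]])[:,:,::-1])
E
```

```text
t 19.88 tcp [0.464  0.2214 0.2091] yaw 2.595 j6 -0.74
d [-0.0087 -0.0021  0.0551] rot [ 0.001 -0.002 -0.002] [-3.00e-03 -2.00e-03  3.14e+00]
(352, 396, 3) (352, 352, 3)
```

View pics/c4.png

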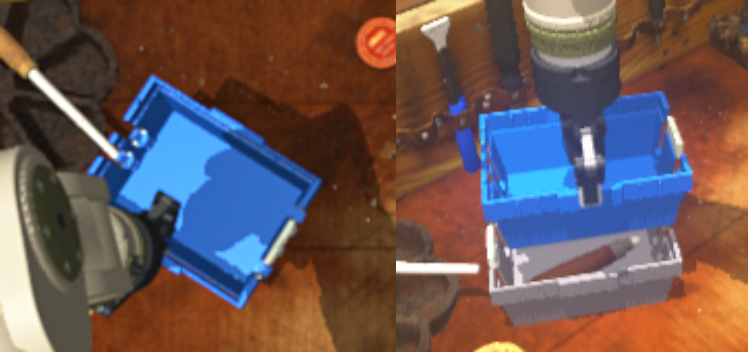

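The turned blue tote hangs level over the grey one, marked end at lower right. It is offset because my last shift was given in already-turned axes, so I'll correct it. I have now viewed 12 pictures, past the limit of 10, so from here I work from numbers only.

In the tool's units: 0.01 m is 0.2, -0.0087 m is -0.174, -0.002 rad is -0.008.

Emit:
jog_arm --offsets '[[[-0.1,-0.02,0,0,0,0],[-0.174,-0.04,0.1,0,0,-0.008],[-0.174,-0.04,0.2,0,0,-0.008],[-0.174,-0.04,0.2,0,0,-0.008],[-0.174,-0.04,0.2,0,0,-0.008]]]'

```text
clock: 20.6
tcp_pos: [0.4701, 0.2288, 0.2001]
orientation: [-0.0, -0.492, 0.871, -0.0]
wrist_force: [-1.0, -0.2, -2.9]
finger_gap: 0.0065
grip_force: 79.5
```

```bash
python3 - <<'E'
from tote import *
go([.4702,.2277,.154],np.deg2rad(238.8-180+90))
z=tool()[1][2]-.008
c=env.read_camera('top'); k=max(comps(blue(c['image']),500),key=lambda k:k[1][4])
cnt=max(cv2.findContours(k[0].astype(np.uint8),0,1)[0],key=cv2.contourArea)
P=ray(c,cnt[:,0],z)[:,:2]; a=np.deg2rad(58.8); ux=np.array([np.cos(a),np.sin(a)]);uy=np.array([-ux[1],ux[0]]); o=np.array([.5363,.1893]); L=np.c_[(P-o)@ux,(P-o)@uy]
C={s:L[np.argmax(L@np.array(s))].round(4).tolist() for s in [(1,1),(1,-1),(-1,-1),(-1,1)]}; print(C)
E
```

```text
t 20.6 tcp [0.4701 0.2288 0.2001] yaw 2.599 j6 -0.73
d [ 0.0009 -0.0006  0.0461] rot [ 0.    -0.     0.002] [ 1.00e-03  0.00e+00 -3.14e+00]
{(1, 1): [0.1003, 0.0417], (1, -1): [0.1019, -0.0761], (-1, -1): [-0.1032, -0.0762], (-1, 1): [-0.1029, 0.0738]}
```

Measured in the grey tote's frame, the blue one is within about 1.5 mm and aligned. Lowering.

Emit:
jog_arm --offsets '[[[0.02,-0.02,0.24,0,0,0],[0.02,-0.02,0.48,0,0,0],[0.02,-0.02,0.68,0,0,0],[0.02,-0.02,0.8,0,0,0],[0.02,-0.02,0.86,0,0,0],[0.02,-0.02,0.9,0,0,0],[0.02,-0.02,0.9,0,0,0]]]'

```text
clock: 21.52
tcp_pos: [0.4708, 0.2275, 0.1554]
orientation: [0.0, -0.492, 0.871, -0.0]
wrist_force: [0.0, -0.2, -1.7]
finger_gap: 0.0069
grip_force: 79.5
```

In the tool's units: 0.002 m is 0.04, 0.001 m is 0.02.

Emit:
jog_arm --offsets '[[[0,0,0.02,0,0,0],[0,0,0.04,0,0,0],[0,0,0.04,0,0,0],[0,0,0.04,0,0,0]]]'

```text
clock: 22.02
tcp_pos: [0.4707, 0.2278, 0.1539]
orientation: [0.001, -0.492, 0.871, 0.0]
wrist_force: [-2.8, 2.7, 5.0]
finger_gap: 0.0067
grip_force: 80.6
```

Contact came at the expected stack height. Releasing, backing off, and measuring the slicker and the stack.

Emit:
jog_arm --offsets '[[[0,0,0,0,0,0],[0,0,0,0,0,0],[0,0,0,0,0,0]]]' --jaw 0.03

```text
clock: 22.4
tcp_pos: [0.4707, 0.2273, 0.153]
orientation: [-0.0, -0.492, 0.871, -0.0]
wrist_force: [-0.8, 0.8, 0.5]
finger_gap: 0.0301
grip_force: 0.0
```

Emit:
jog_arm --offsets '[[[0,0,-0.4,0,0,0],[0,0,-1,0,0,0],[0,0,-1.6,0,0,0],[0,0,-2,0,0,0]]]' --jaw 0.06

```text
clock: 22.9
tcp_pos: [0.4711, 0.2275, 0.2546]
orientation: [0.001, -0.492, 0.871, -0.0]
wrist_force: [-0.2, -0.3, 0.0]
finger_gap: 0.06
grip_force: 0.0
```

```bash
python3 - <<'E'
from tote import *
c=env.read_camera('top'); V=cv2.cvtColor(c['image'],cv2.COLOR_RGB2HSV)
m=np.zeros(V.shape[:2],bool); s=V[205:240,370:445]; m[205:240,370:445]=(s[...,2]>150)&(s[...,1]<150)
m=max(comps(m,40),key=lambda k:k[1][4])[0]
cols=np.where(m.any(0))[0]; mid=np.array([[u,np.where(m[:,u])[0].mean()] for u in cols]); w=[m[:,u].sum() for u in cols]; print(cols[[0,-1]],w)
P=ray(c,mid,.008)[:,:2]; f=np.polyfit(P[:,1],P[:,0],1); yy=[P[:,1].min()-.001,P[:,1].max()+.001]; y=np.mean(yy); A=np.arctan2(1,f[0]); g=np.array([np.polyval(f,y),y]); print(f,yy,'mid',g,'A',A,'cen', ray(c,np.argwhere(m)[:,::-1],.008).mean(0))
go([g[0],g[1],.1],A-np.pi/2)
E
```

```text
[382 436] [np.int64(1), np.int64(2), np.int64(2), np.int64(3), np.int64(3), np.int64(3), np.int64(3), np.int64(4), np.int64(4), np.int64(5), np.int64(6), np.int64(6), np.int64(6), np.int64(7), np.int64(7), np.int64(7), np.int64(7), np.int64(8), np.int64(8), np.int64(8), np.int64(8), np.int64(8), np.int64(8), np.int64(9), np.int64(9), np.int64(8), np.int64(8), np.int64(10), np.int64(9), np.int64(9), np.int64(9), np.int64(9), np.int64(9), np.int64(9), np.int64(10), np.int64(10), np.int64(10), np.int64(11), np.int64(10), np.int64(10), np.int64(10), np.int64(10), np.int64(10), np.int64(10), np.int64(10), np.int64(10), np.int64(10), np.int64(10), np.int64(11), np.int64(11), np.int64(12), np.int64(12), np.int64(12), np.int64(10), np.int64(5)]
[-0.09711441  0.50116968] [np.float64(-0.41728648684483216), np.float64(-0.2712059959693602)] mid [ 0.53460095 -0.34424624] A 1.6676071485399382 cen [ 0.53601468 -0.35713207  0.008     ]
t 22.95 tcp [0.472  0.2277 0.257 ] yaw 2.599 j6 -0.73
d [ 0.458  -0.3485  0.1566] rot [0.003 0.006 2.502] [-0.004  0.002 -0.639]
```

Emit:
jog_arm --offsets '[[[0.6,-0.44,0,0,0,-0.24],[1.4,-1.08,0,0,0,-0.56],[2.34,-1.78,0,0,0,-0.88],[3.26,-2.5,0,0,0,-1.2],[4.2,-3.2,0,0,0,-1.52],[5.14,-3.92,0,0,0,-1.84],[6.08,-4.64,0,0,0,-2.16],[7,-5.34,0,0,0,-2.556]]]'

```text
clock: 23.95
tcp_pos: [0.5184, -0.2123, 0.2526]
orientation: [0.0, 0.741, -0.671, -0.0]
wrist_force: [1.6, 0.2, -0.5]
finger_gap: 0.06
grip_force: 0.0
```

```bash
python3 - <<'E'
from tote import *
go([.5351,-.349,.1],1.6676-np.pi/2)
E
```

```text
t 23.95 tcp [ 0.5184 -0.2123  0.2526] yaw -3.043 j6 -2.2
d [ 0.1377 -0.0032  0.1526] rot [-0.     0.    -3.139] [0.    0.    0.002]
```

Emit:
jog_arm --offsets '[[[0.8,-0.02,0.4,0,0,0],[1.8,-0.04,1,0,0,0],[2.6,-0.06,1.8,0,0,0],[2.76,-0.06,2.6,0,0,0],[2.76,-0.06,3.04,0,0,0],[2.76,-0.06,3.04,0,0,0],[2.76,-0.06,3.04,0,0,0]]]'

```text
clock: 24.82
tcp_pos: [0.5351, -0.3474, 0.102]
orientation: [0.0, 0.74, -0.672, 0.0]
wrist_force: [0.2, 0.1, 0.1]
finger_gap: 0.0596
grip_force: 0.0
```

```bash
python3 - <<'E'
from tote import *
A=1.6676; go([.5351,-.349,.026],A-np.pi/2)
c=env.read_camera('wrist'); im=c['image']; V=cv2.cvtColor(im,cv2.COLOR_RGB2HSV)
d=np.array([np.cos(A),np.sin(A)]); g=np.array([.5346,-.3442])
uv=proj(c,[[*g,.012],[*(g+.07*d),.01],[*(g-.07*d),.01]]); print(uv.round(0).tolist())
v=int(uv[0,1])
for vv in (v-20,v,v+10): print(vv,[(u,V[vv,u].tolist()) for u in range(int(uv[0,0])-50,int(uv[0,0])+51,10)])
# stack check
t=env.read_camera('top'); k=max(comps(blue(t['image'])&(np.arange(560)<300),500),key=lambda k:k[1][4])
corners(t,k[0],.146,np.array([.536,.189]),np.deg2rad(58.8))
E
```

```text
t 24.82 tcp [ 0.5351 -0.3474  0.102 ] yaw -3.045 j6 -2.37
d [0.0015 0.0002 0.076 ] rot [-1.000e-03  1.000e-03  3.141e+00] [-0.001 -0.001 -0.   ]
[[280.0, 227.0], [280.0, 307.0], [280.0, 131.0]]
207 [(230, [11, 140, 113]), (240, [10, 155, 146]), (250, [11, 152, 149]), (260, [10, 145, 155]), (270, [16, 98, 221]), (280, [16, 98, 218]), (290, [16, 97, 216]), (300, [15, 109, 187]), (310, [10, 160, 163]), (320, [11, 154, 154]), (330, [10, 153, 160])]
227 [(230, [11, 155, 191]), (240, [11, 163, 164]), (250, [11, 151, 157]), (260, [11, 153, 163]), (270, [17, 100, 222]), (280, [15, 101, 201]), (290, [16, 101, 207]), (300, [10, 159, 167]), (310, [11, 160, 169]), (320, [10, 159, 151]), (330, [11, 162, 157])]
237 [(230, [11, 164, 202]), (240, [11, 166, 206]), (250, [11, 158, 165]), (260, [9, 151, 165]), (270, [17, 99, 220]), (280, [15, 106, 197]), (290, [16, 101, 213]), (300, [11, 163, 153]), (310, [11, 162, 156]), (320, [11, 162, 165]), (330, [11, 166, 164])]
mean [0.537  0.1865] [59.4, 59.5, -30.2, -30.8] len [0.203, 0.2045, 0.1503, 0.1506]
```

Emit:
jog_arm --offsets '[[[0.02,0,0.6,0,0,0],[0.03,0,1.2,0,0,0],[0.03,0,1.48,0,0,0],[0.03,0,1.55,0,0,0],[0.03,0,1.55,0,0,0]]]'

```text
clock: 25.55
tcp_pos: [0.5356, -0.3491, 0.0248]
orientation: [-0.0, 0.74, -0.672, 0.001]
wrist_force: [0.1, 0.1, 0.5]
finger_gap: 0.06
grip_force: 0.0
```

Emit:
jog_arm --offsets '[[[0,0,0,0,0,0],[0,0,0,0,0,0],[0,0,0,0,0,0],[0,0,0,0,0,0],[0,0,0,0,0,0]]]' --jaw 0.0 --clamp_n 70

```text
clock: 26.18
tcp_pos: [0.5354, -0.3493, 0.0253]
orientation: [0.0, 0.74, -0.672, 0.001]
wrist_force: [-0.0, -0.8, 5.4]
finger_gap: 0.0238
grip_force: 68.3
```

Emit:
jog_arm --offsets '[[[0,0,-0.2,0,0,0],[0,0,-0.8,0,0,0],[0,0,-1.8,0,0,0],[0,0,-2.8,0,0,0],[0,0,-3.8,0,0,0],[0,0,-4.4,0,0,0],[0,0,-4.4,0,0,0]]]'

```text
clock: 27.05
tcp_pos: [0.5361, -0.3496, 0.2475]
orientation: [-0.0, 0.74, -0.672, 0.003]
wrist_force: [-0.1, 0.3, -2.1]
finger_gap: 0.0242
grip_force: 68.8
```

```bash
python3 - <<'E'
from tote import *
a=np.deg2rad(59); o=np.array([.5365,.188]); g=o-.005*np.array([np.cos(a),np.sin(a)])
go([*g,.2],a-np.pi/2)
E
```

```text
t 27.05 tcp [ 0.5361 -0.3496  0.2475] yaw -3.045 j6 -2.37
d [-0.5313 -0.049   0.0453] rot [ 0.004 -0.008 -2.504] [-0.006 -0.003  0.637]
```

In the tool's units: -0.38 m is -7.6, -0.33 m is -6.6, 0.637 rad is 2.548.

Emit:
jog_arm --offsets '[[[-0.6,-0.06,0,0,0,0.2],[-1.6,-0.14,0,0,0,0.48],[-2.6,-0.24,0,0,0,0.8],[-3.6,-0.34,0,0,0,1.12],[-4.6,-0.42,0,0,0,1.44],[-5.6,-0.52,0,0,0,1.76],[-6.6,-0.6,0,0,0,2.12],[-7.6,-0.7,0,0,0,2.548]]]'

```text
clock: 28.05
tcp_pos: [0.5321, 0.0346, 0.2421]
orientation: [-0.001, -0.491, 0.871, 0.001]
wrist_force: [0.5, -0.1, -2.1]
finger_gap: 0.0241
grip_force: 68.8
```

```bash
python3 - <<'E'
from tote import *
a=np.deg2rad(59); o=np.array([.5365,.188]); g=o-.005*np.array([np.cos(a),np.sin(a)])
go([*g,.22],a-np.pi/2)
E
```

```text
t 28.05 tcp [0.5321 0.0346 0.2421] yaw 2.597 j6 -1.11
d [-0.1286  0.0756  0.0221] rot [-2.000e-03 -3.000e-03  3.138e+00] [ 0.002 -0.001 -0.003]
```

Emit:
jog_arm --offsets '[[[-0.7,0.4,0,0,0,0],[-1.6,0.94,0,0,0,0],[-2.3,1.34,0,0,0,0],[-2.572,1.512,0.1,0,0,0],[-2.572,1.512,0.3,0,0,0],[-2.572,1.512,0.4,0,0,0],[-2.572,1.512,0.4,0,0,0]]]'

```text
clock: 28.92
tcp_pos: [0.5342, 0.1806, 0.2228]
orientation: [-0.001, -0.492, 0.871, 0.0]
wrist_force: [0.4, -0.1, -1.1]
finger_gap: 0.0241
grip_force: 68.8
```

```bash
python3 - <<'E'
from tote import *
a=np.deg2rad(59); o=np.array([.5365,.188]); g=o-.005*np.array([np.cos(a),np.sin(a)])
go([*g,.098],a-np.pi/2)
c=env.read_camera('wrist'); ux=np.array([np.cos(a),np.sin(a)]);uy=np.array([-ux[1],ux[0]])
b=blue(c['image']).astype(np.uint8)
cnt=max(cv2.findContours(b,0,1)[0],key=cv2.contourArea); P=ray(c,cnt[:,0],.146)[:,:2]; L=np.c_[(P-o)@ux,(P-o)@uy]
print({s:L[np.argmax(L@np.array(s))].round(4).tolist() for s in [(1,1),(1,-1),(-1,-1),(-1,1)]})
E
```

```text
t 28.93 tcp [0.5342 0.1806 0.2228] yaw 2.599 j6 -0.84
d [-0.0027  0.0017  0.1248] rot [-2.00e-03 -2.00e-03  3.14e+00] [ 0.001 -0.001 -0.001]
{(1, 1): [0.0373, 0.0754], (1, -1): [0.0445, -0.0694], (-1, -1): [-0.1028, -0.0742], (-1, 1): [-0.1019, 0.0756]}
```

The blue tote is where I expect it. Laying the slicker in.

Emit:
jog_arm --offsets '[[[-0.054,0.034,0.6,0,0,0],[-0.054,0.034,1.3,0,0,0],[-0.054,0.034,1.9,0,0,0],[-0.054,0.034,2.28,0,0,0],[-0.054,0.034,2.44,0,0,0],[-0.054,0.034,2.52,0,0,0],[-0.054,0.034,2.53,0,0,0]]]'

```text
clock: 29.85
tcp_pos: [0.5351, 0.1851, 0.0979]
orientation: [0.001, -0.492, 0.87, -0.0]
wrist_force: [-0.6, 1.2, -0.2]
finger_gap: 0.0242
grip_force: 68.8
```

Emit:
jog_arm --offsets '[[[0,0,0,0,0,0],[0,0,0,0,0,0],[0,0,0,0,0,0]]]' --jaw 0.05

```text
clock: 30.22
tcp_pos: [0.5348, 0.1853, 0.0977]
orientation: [0.0, -0.493, 0.87, -0.0]
wrist_force: [0.4, 0.4, 0.6]
finger_gap: 0.0499
grip_force: 0.0
```

Emit:
jog_arm --offsets '[[[0,0,-0.4,0,0,0],[0,0,-1.2,0,0,0],[0,0,-2.2,0,0,0],[0,0,-3.2,0,0,0],[0,0,-3.6,0,0,0]]]'

```text
clock: 30.85
tcp_pos: [0.5357, 0.1856, 0.2812]
orientation: [0.003, -0.493, 0.87, -0.001]
wrist_force: [0.4, 0.3, -0.7]
finger_gap: 0.0503
grip_force: 0.0
```

Emit:
jog_arm --offsets '[[[1,-0.6,0,0,0,0],[2,-1.2,0,0,0,0],[3,-1.8,0,0,0,0],[4,-2.4,0,0,0,0],[5,-3,0,0,0,0],[6,-3.6,0,0,0,0],[6.6,-4,0,0,0,0]]]'

```text
clock: 31.72
tcp_pos: [0.5358, -0.2034, 0.2774]
orientation: [0.0, -0.492, 0.871, -0.0]
wrist_force: [-0.2, 0.7, -0.4]
finger_gap: 0.05
grip_force: 0.0
```

```bash
python3 - <<'E'
from tote import *
t=env.read_camera('top'); im=t['image']; k=max(comps(blue(im)&(np.arange(560)<300),500),key=lambda k:k[1][4])
corners(t,k[0],.146,np.array([.536,.189]),np.deg2rad(58.8))
h=cv2.cvtColor(im,cv2.COLOR_RGB2HSV); m=(h[...,0]>8)&(h[...,0]<30)&(h[...,1]<170)
hull=cv2.fillConvexPoly(np.zeros(m.shape,np.uint8),cv2.convexHull(max(cv2.findContours(k[0].astype(np.uint8),0,1)[0],key=cv2.contourArea)),1)
hull=cv2.erode(hull,np.ones((7,7)))
for q in comps(m&(hull>0),30):
    r=cv2.minAreaRect(ray(t,np.argwhere(q[0])[:,::-1],.078)[:,:2].astype(np.float32)); print('slicker',q[1],r)
s=env.read_camera('scene'); a=np.deg2rad(59.2); u=np.array([np.cos(a),np.sin(a)])
for nm,o,z,sg in (('blue label',[.537,.1865],.146,-1),('grey label',[.5363,.1893],.08,1)):
    p=proj(s,[*(np.array(o)+sg*.1005*u),z])[0]; x,y=p.astype(int); H=cv2.cvtColor(s['image'],cv2.COLOR_RGB2HSV); W=np.zeros(H.shape[:2],bool); W[y-12:y+13,x-12:x+13]=((H[...,1]<60)&(H[...,2]>170))[y-12:y+13,x-12:x+13]
    print(nm,p.round(1),[(q[2].round(1),q[1][4]) for q in comps(W,5)])
for nm,uv in (('spool',(304,260)),('tin',(283,149)),('pot',(139,250))): print(nm,h[uv[1],uv[0]])
E
```

```text
mean [0.537  0.1865] [59.4, 59.5, -30.2, -30.8] len [0.203, 0.2045, 0.1503, 0.1506]
slicker [182 202  49  33 447] ((0.5370367169380188, 0.18982167541980743), (0.13632026314735413, 0.02927708812057972), 61.67433166503906)
blue label [269.9 220.2] [(array([271. , 223.2]), np.int32(55))]
grey label [184.8 255.3] []
spool [ 17 137 141]
tin [  5 211 193]
pot [ 19 138 161]
```

```bash
python3 -c "
from workcell import env
print(env.hand_in())"
```

```text
the job is handed in; nothing more can be done
None
```

I handed the job in at about 32 s: the rasp handle is in the grey tote, and the blue tote is stacked on it, turned half round, with the slicker lying in it. The final camera measurements fit a level stack within about 3 mm of centre. I did not re-check the grey tote and the bystanders precisely at the end, and I viewed 12 pictures, two over the limit of 10.

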